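Fold the flap and shut the sample case

ROBOT

A 7-joint arm with a two-finger parallel gripper is mounted at the origin on the work surface. World frame = base frame: x ahead of the robot, y to its left, z up, the work surface at z = 0. Lengths are in m, angles in rad, forces in N, time in s.
With the tool pointing down it reaches from about 0.4 to 0.9 m from the base axis. Payload 5.5 kg.
Tool frame: the origin (TCP) lies at the very end of the fingers, on their centre line; the grasp point (between the pads) lies 19 mm behind it; z points along the fingers, y is the line along which they close (so a half turn about z gives the same grasp; the last joint's range is limited). The gripper opens to 92 mm and grips with 3 to 60 N. Pads are 19 mm wide; open, the fingers measure 130 mm over their backs; the gripper's body (75 mm by 190 mm) begins 47 mm behind the grasp point.
Start: joints at [1.534, 0.501, -0.427, 1.55, 0.221, 1.138, -0.21], TCP at [0.192, -0.621, 0.227] pointing down, gripper open.
Joint ranges: [-2.88, 2.88], [-0.31, 2.03], [-1.54, 1.56], [0.2, 2.42], [-1.41, 4.55], [0.19, 2.02], [-2.57, 2.57]. Speed limits (rad/s): [2.57, 2.57, 3.14, 3.14, 3.14, 3.14, 3.14].

INTERFACE

Orientations are given as a unit quaternion [w, x, y, z].
In Python, from station import manip gives the robot as it stands.
- The arm moves only by the tool jog_arm, never from a script. Its argument "increments" is text: rows parted by semicolons, each of 7 numbers parted by spaces: the shift along the world's x, y, z in mm, then the turn, a rotation vector about the world's x, y, z in degrees, then the opening, from 0 (shut) to 1 (fully open). A call has exactly 8 rows; each row is the pose to reach, as a shift and turn from the pose commanded when the call began; what a row does not reach only later rows make up. A row lasts 1/10 s, in which the tool goes at most 50 mm and 8.59 degrees, less where a joint would pass 70% of its speed; a pose out of reach is approached as far as the arm can. A call with a gripper value outside its range is refused whole. The fingers move at their own pace and stop on an object; the grip force is fixed at half the most. Time passes only in rows, so rows that repeat a pose let the fingers close, or fill a call up. It gives the time, the measured TCP pose, the force, the opening and the grip force at its end, in the units of the state.
- manip.sense(): the state, without advancing time (a new reading comes with each control period).
- manip.snapshot(name): name is "scene" or "top" or "wrist"; returns a dict with "image" (400x640x3 uint8, blue, green, red), "mtx" (3x3 intrinsics, pixels), "dist_coeffs" ([k1, k2, p1, p2, k3] as OpenCV has them; the pictures are not rectified), "R" (3x3) and "t" (3): a world point X has camera coordinates R X + t. Camera axes: x right, y down, z forward; pixel columns grow to the right and rows downward; lengths in m; the calibration is good to about 2 mm. A picture is of the moment at which its call begins. There is no depth.
- manip.job_done(): hands the job in; it is judged then, once.
The state is a dict: "clock": time; "joints": joint angles; "joint_vel": joint speeds; "joint_efforts": joint torques, N m; "ee_pos": TCP position; "tool_rot": TCP orientation; "contact_force": force on the tool from outside, world axes, zero at the start; "moment": the same for the moment, N m; "width": finger opening in m; "finger_force": force on a finger pad.
Only numpy, scipy, OpenCV 4.12 (cv2) and the standard library are available. Lean on these libraries where they do the work, as an engineer would, in place of code of your own. Each camera call takes 0.05 s, during which the arm holds its last target. There are 200 camera calls.

TASK

Close up the sample case for transport: first fold the upright inner flap all the way down over the vials, and only then swing the open lid over it and push it fully shut, without slamming it. Pushing with the fingers is all it takes: pick nothing up, and leave the vials and the glassware around the case where they stand.

Things in the scene. Friction and masses are not known exactly. Their poses are not given: they have to be found in the camera images.
- case: Grey plastic sample case: open box 240 mm long (x), 180 mm wide (y), 75 mm high, walls 7 mm, fixed to the bench. Origin: centre of its underside, on the bench; z up. At yaw 0 x points away from the robot, y to the robot's left. Lid hinged on the +y wall, flap inside the -y wall. Inside is a rack with vials, all below 55 mm.
- flap (a joint): Flap angle, rad: 0 = folded level over the vials, 1.57 = upright, 1.75 = stop (leaning out over the -y wall). Aluminium plate 200 mm long (along case x, centred), 110 mm from hinge to free edge, 5 mm thick. Folds towards case +y. Stiff hinge (0.11 N m): it stays where it is left; 1 to 3 N near its edge moves it.
- flap_hinge (a point): Middle of the flap's hinge line, which runs along the case's x at case y = -80 mm, z = 62 mm (13 mm below the rim). Folded, the flap's top face lies 5 mm above this line, 8 mm below the rim.
- flap_edge (a point): Middle of the flap's free edge, on the face that looks to -y when upright and up when folded.
- lid (a joint): Lid angle, rad: 0 = shut, level on the rim, 1.57 = upright, 2.0 = stop (leaning out over the +y side). Grey plastic plate 240 mm long (along case x, centred), 180 mm from hinge to free edge, 8 mm thick, no handle. Swings shut towards case -y. Stiff hinge (0.36 N m): it stays where it is left; 2 to 5 N near its edge moves it. A flap still up blocks it.
- lid_hinge (a point): Middle of the lid's hinge line, which runs along the case's x at case y = +90 mm, z = 75.5 mm (on the rim). Shut, the lid's top face lies 8 mm above this line.
- lid_edge (a point): Middle of the lid's free edge, on its outer face (looks to +y when upright, up when shut).
- vial0: Loose amber glass vial 1 of 3 with white cap, 24 mm diameter, 45 mm high, standing in the rack inside the case, its top at 52 mm. Origin: centre of its underside. Leave in place.
- vial1: Loose amber glass vial 2 of 3 with white cap, 24 mm diameter, 45 mm high, standing in the rack inside the case, its top at 52 mm. Origin: centre of its underside. Leave in place.
- vial2: Loose amber glass vial 3 of 3 with white cap, 24 mm diameter, 45 mm high, standing in the rack inside the case, its top at 52 mm. Origin: centre of its underside. Leave in place.
- flask0: Loose glass volumetric flask with white stopper, 82 mm diameter at the belly, 216 mm high, beyond the far (+x) end of the case. Origin: centre of its underside. Leave in place.
- flask1: Loose glass volumetric flask with white stopper, 82 mm diameter at the belly, 216 mm high, beyond the far (+x) end of the case. Origin: centre of its underside. Leave in place.
- crucible: Loose white porcelain crucible, 48 mm diameter, 36 mm high, beside the case. Origin: centre of its underside. Leave in place.
- weigher: Loose small glass weighing jar, 44 mm diameter, 48 mm high, beside the case. Origin: centre of its underside. Leave in place.
- beaker: Loose small glass beaker, 52 mm diameter, 55 mm high, beside the case. Origin: centre of its underside. Leave in place.
Not all that is in view belongs to the job. What is shaped like the flask1 but green is not meant. What is shaped like the beaker but red is not meant.

How it is judged:
By the outcome, as a careful person would: the job done as asked, in the order asked, and still so for the second after the job is handed in, with the robot touching nothing.
It also fails if it takes over 53 s, if anything falls off the work surface, if the arm or the gripper's body presses on something with over 40 N, if the wrist force passes 120 N, or if a joint passes its speed limit or range.

## Working session

There is one attempt and no reset: what is moved stays moved. The work goes in short steps, Python scripts to look and compute and a tool call to move; the robot and the scene stay as the last step left them, time stands still between calls to the robot, and variables do not carry over. Pictures are saved under pics/ and viewed, at most 10 in all, crops included, and the job is handed in when it is done.

Besides the shell and the picture viewer there is one more tool, called by a JSON object that holds its "name" and its "arguments", one argument or row to a line. jog_arm: Moves the arm, as the interface text tells. Its arguments: {"type":"object","properties":{"increments":{"type":"string"}},"required":["increments"]}

```bash
mkdir -p pics; cat > h.py <<'E'
import numpy as np, cv2
from station import manip
def snap(n,f):
    s=manip.snapshot(n); cv2.imwrite('pics/'+f,s['image']); np.save(f'pics/{f}.npy',{k:np.array(v) for k,v in s.items()},allow_pickle=True)
    return s
def load(f): return np.load(f'pics/{f}.npy',allow_pickle=True).item()
def ray(s,uv):
    p=cv2.undistortPoints(np.array([[uv]],float),s['mtx'],s['dist_coeffs'])[0,0]
    R=np.array(s['R']);t=np.array(s['t']); d=R.T@np.array([p[0],p[1],1]); return -R.T@t,d/np.linalg.norm(d)
def atz(s,uv,z):
    o,d=ray(s,uv); return o+d*(z-o[2])/d[2]
def proj(s,X):
    R=np.array(s['R']);t=np.array(s['t'])
    return cv2.projectPoints(np.array(X,float).reshape(-1,3),cv2.Rodrigues(R)[0],t,s['mtx'],np.array(s['dist_coeffs'],float))[0][:,0]
E
python3 - <<'E'
from h import *
snap('scene','s0.png');snap('top','t0.png')
s=manip.sense();print(s['clock'],s['ee_pos'],s['tool_rot'],s['width'])
E
```

```text
0.1 [ 0.19171155 -0.62041823  0.22576776] [-8.82219676e-04  9.88786570e-01  1.49332950e-01 -9.99877160e-05] 0.0918127769383261
```

View pics/s0.png

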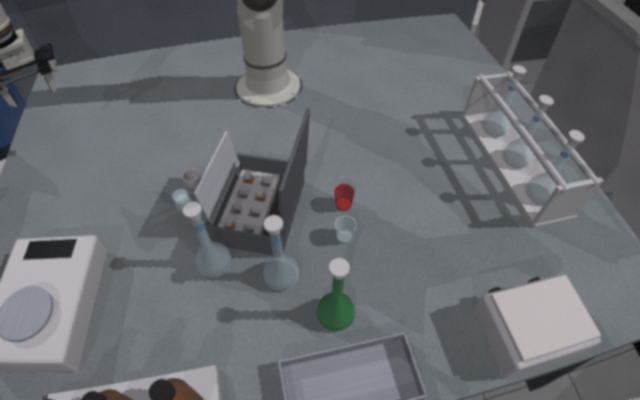

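View pics/t0.png

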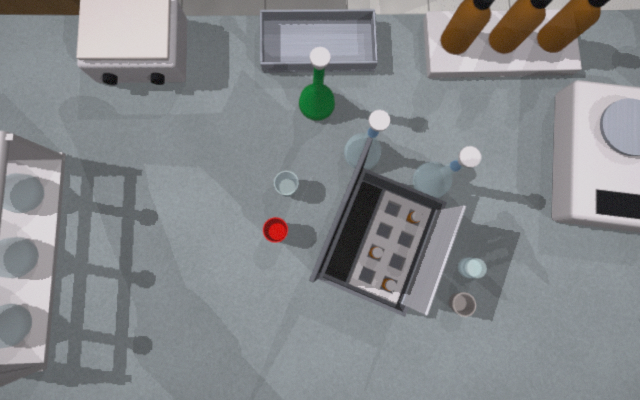

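The scene view shows the case near (245,200), with the flap light and to the left at (215,175) and the dark lid to the right at (297,165). The top view has the case near (385,240), flap at (440,260), lid edge-on at (345,210), real beaker clear (286,183), red decoy (275,230), crucible (464,304), weigher (473,268), flasks (363,150) and (433,180), and the green decoy (317,100).

```bash
python3 - <<'E'
from h import *
a=cv2.imread('pics/t0.png')[110:330,290:510]; b=cv2.imread('pics/s0.png')[100:300,160:360]
cv2.imwrite('pics/c1.png',np.hstack([cv2.resize(a,(400,400)) if 0 else cv2.resize(a,None,fx=2.7,fy=2.7,interpolation=2)]))
cv2.imwrite('pics/c2.png',cv2.resize(b,None,fx=2.9,fy=2.9,interpolation=2))
E
```

```text
(no output)
```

View pics/c1.png

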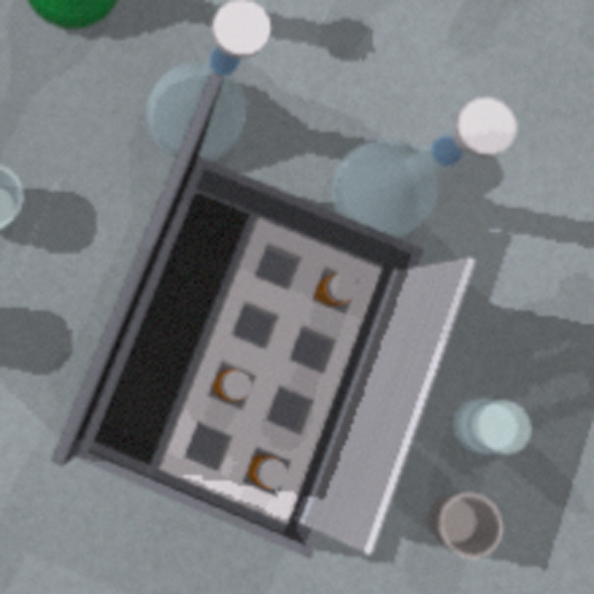

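View pics/c2.png

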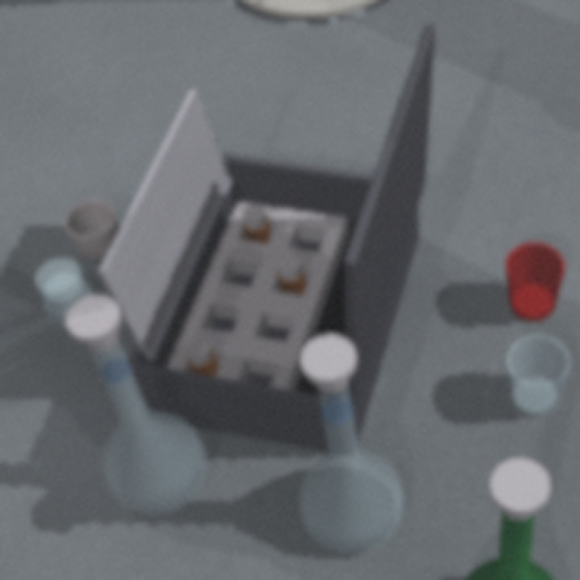

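```bash
cat > fit.py <<'E'
from h import *
from scipy.optimize import least_squares
T=load('t0.png');S=load('s0.png')
def model(p):
    x,y,w,f,l=p; c,s=np.cos(w),np.sin(w)
    W=lambda q:np.array([x+c*q[0]-s*q[1],y+s*q[0]+c*q[1],q[2]])
    fe=lambda X,d=.110,n=.0025:W([X,-.08+d*np.cos(f)-n*np.sin(f),.062+d*np.sin(f)+n*np.cos(f)])
    le=lambda X,d=.180,n=.004:W([X,.09-d*np.cos(l)+n*np.sin(l),.0755+d*np.sin(l)+n*np.cos(l)])
    return W,fe,le
if __name__=='__main__':
    t=lambda u,v:(u/2.7+290,v/2.7+110)
    g=lambda u,v:(u/2.9+160,v/2.9+100)
    def pts(p):
        W,fe,le=model(p)
        return [(T,fe(.1),t(472,260)),(T,fe(-.1),t(370,552)),(S,fe(-.1),g(194,92)),(S,fe(.1),g(105,268)),
         (T,le(.12),t(218,78)),(T,le(-.12),t(65,460)),(S,le(-.12),g(432,28)),(S,le(.12),g(352,262)),
         (T,W([-.12,-.09,.075]),t(310,553)),(T,W([.12,-.09,.075]),t(421,250))]
    r=lambda p:np.concatenate([proj(s,X)[0]-np.array(m) for s,X,m in pts(p)])
    c=atz(T,(385,240),.075);print(c)
    q=least_squares(r,[c[0],c[1],-.4,1.57,1.6],loss='soft_l1');p=q.x;np.save('p.npy',p)
    print(p.round(4));print(r(p).reshape(-1,2).round(1).tolist())
    W,fe,le=model(p)
    for n,v in dict(fh=W([0,-.08,.062]),lh=W([0,.09,.0755]),fe0=fe(0),le0=le(0),lem=le(-.12),lep=le(.12),ex=W([1,0,0])-W([0,0,0]),ey=W([0,1,0])-W([0,0,0]),fe_m=fe(-.1),fe_p=fe(.1)).items():print(n,v.round(3))
    for n,z,uv in [('crucible',.036,(464,304)),('weigher',.048,(475,268)),('beaker',.055,(287,181)),('red',.055,(274,229)),('f0 stopper',.216,(379,121)),('f1',.216,(470,157)),('green',.216,(320,57))]:print(n,atz(T,uv,z).round(3))
E
python3 fit.py
```

```text
[ 0.5122598  -0.09709637  0.075     ]
[ 0.5139 -0.093  -0.4218  1.6881  1.6297]
[[0.4, -1.4], [-0.6, 0.3], [-0.0, -1.3], [-0.8, 1.4], [0.2, -2.1], [-2.3, 1.4], [-0.2, -1.9], [-0.5, 0.0], [-0.3, 1.5], [0.3, -1.5]]
fh [ 0.481 -0.166  0.062]
lh [ 0.551 -0.011  0.076]
fe0 [ 0.475 -0.18   0.171]
le0 [0.557 0.002 0.255]
lem [0.447 0.052 0.255]
lep [ 0.666 -0.047  0.255]
ex [ 0.912 -0.409  0.   ]
ey [0.409 0.912 0.   ]
fe_m [ 0.384 -0.139  0.171]
fe_p [ 0.566 -0.221  0.171]
crucible [ 0.382 -0.257  0.036]
weigher [ 0.453 -0.281  0.048]
beaker [0.639 0.094 0.055]
red [0.541 0.122 0.055]
f0 stopper [ 0.706 -0.069  0.216]
f1 [ 0.64  -0.217  0.216]
green [0.822 0.027 0.216]
```

```bash
cat > plan.py <<'E'
from h import *
from fit import model
from scipy.spatial.transform import Rotation as Ro
def plan(wps,prev=None):
    """wps: (X,Y,z in mm case, tilt deg). Prints shift/turn from the present pose."""
    p=np.load('p.npy');W,_,_=model(p);s=manip.sense()
    q=s['tool_rot'];R0=Ro.from_quat([q[1],q[2],q[3],q[0]]);w=p[2]
    for X,Y,z,a in wps:
        P=W(np.array([X,Y,z])/1e3)
        c,sn=np.cos(w),np.sin(w)
        yaw=Ro.from_matrix(np.array([[sn,c,0],[-c,sn,0],[0,0,-1.]])) # tool y along +case x
        G=Ro.from_rotvec(np.radians(a)*np.array([c,sn,0]))*yaw
        d=(P-s['ee_pos'])*1e3;r=np.degrees((G*R0.inv()).as_rotvec())
        print(*d.round(0).astype(int),*r.round(1))
def state():
    p=np.load('p.npy');s=manip.sense();d=s['ee_pos'][:2]-p[:2];c,sn=np.cos(p[2]),np.sin(p[2])
    print('t',round(s['clock'],2),'case',(np.array([c*d[0]+sn*d[1],-sn*d[0]+c*d[1],s['ee_pos'][2]])*1e3).round(1),'F',s['contact_force'].round(1),'w',round(s['width'],3))
    print('q',np.round(s['joints'],2))
E
python3 - <<'E'
from plan import *
state()
plan([(-20,-170,250,25),(-20,-150,150,25)])
E
```

```text
t 0.1 case [ -78.  -613.1  225.8] F [ 0.4 -1.   0. ] w 0.092
q [ 1.53  0.5  -0.43  1.55  0.22  1.14 -0.21]Traceback (most recent call last):
  File "<stdin>", line 3, in <module>
  File "plan.py", line 11, in plan
    yaw=Ro.from_matrix(np.array([[sn,c,0],[-c,sn,0],[0,0,-1.]])) # tool y along +case x
  File "scipy/spatial/transform/_rotation.pyx", line 1143, in scipy.spatial.transform._rotation.Rotation.from_matrix
ValueError: Non-positive determinant (left-handed or null coordinate frame) in rotation matrix 0: [[-0.40939958  0.91235518  0.        ]
 [-0.91235518 -0.40939958  0.        ]
 [ 0.          0.         -1.        ]].
```

```bash
sed -i 's/\[\[sn,c,0\],\[-c,sn,0\]/[[-sn,c,0],[c,sn,0]/' plan.py
python3 - <<'E'
from plan import *
plan([(-20,-170,250,25),(-20,-150,150,25)])
E
```

```text
234 380 24 17.0 -19.4 47.8
243 399 -76 17.0 -19.4 47.8
```

{"name": "jog_arm", "arguments": {
  "increments": "30 48 4 2.1 -2.4 6 0; 60 95 8 4.2 -4.8 12 0; 88 142 12 6.4 -7.3 18 0; 117 190 14 8.5 -9.7 24 0; 146 238 18 10.6 -12 30 0; 176 285 20 12.8 -14.5 36 0; 205 332 22 15 -17 42 0; 234 380 24 17 -19.4 47.8 0"
}}

```text
clock: 0.9
ee_pos: [0.4018, -0.2796, 0.2489]
tool_rot: [-0.117, 0.819, 0.531, 0.183]
contact_force: [0.1, -0.7, -0.2]
width: 0.0321
finger_force: 0.0
```

```bash
python3 - <<'E'
from plan import *
state()
plan([(-20,-170,250,25),(-20,-150,150,25)])
E
```

```text
t 0.9 case [ -25.8 -216.1  248.9] F [ 0.1 -0.7 -0.2] w 0.032
q [ 1.53  0.4  -0.85  1.83 -0.13  1.16  0.34]
24 40 1 -0.1 0.2 -0.1
32 58 -99 -0.1 0.2 -0.1
```

{"name": "jog_arm", "arguments": {
  "increments": "0 0 0 0 0 0 0; 2 4 -20 0 0 0 0; 4 8 -40 0 0 0 0; 6 12 -60 0 0 0 0; 7 16 -80 0 0 0 0; 8 20 -100 0 0 0 0; 8 20 -100 0 0 0 0; 8 20 -100 0 0 0 0"
}}

```text
clock: 1.7
ee_pos: [0.4093, -0.2612, 0.149]
tool_rot: [-0.117, 0.82, 0.53, 0.183]
contact_force: [0.5, -0.2, 0.1]
width: -0.0001
finger_force: 0.0
```

```bash
python3 - <<'E'
from plan import *
state(); snap('wrist','w1.png')
h=np.array([-80,62]);d=90
w=[]
for f in np.linspace(1.69,0.0,16):
    C=h+d*np.array([np.cos(f),np.sin(f)])+5*np.array([-np.sin(f),np.cos(f)])
    k=np.clip((np.radians(25)-f)/.15+.5,0,1) # which corner touches
    T=C-np.array([8.6,4])*(1-2*k)
    w.append((-20,T[0],T[1],25))
plan(w)
E
```

```text
t 1.7 case [ -26.6 -196.3  149. ] F [ 0.5 -0.2  0.1] w -0.0
q [ 1.45  0.53 -0.8   1.94 -0.06  0.94  0.31]
43 82 -3 0.0 0.1 0.1
47 91 -2 0.0 0.1 0.1
51 100 -2 0.0 0.1 0.1
56 109 -3 0.0 0.1 0.1
60 118 -5 0.0 0.1 0.1
64 127 -8 0.0 0.1 0.1
67 136 -13 0.0 0.1 0.1
71 143 -18 0.0 0.1 0.1
74 151 -24 0.0 0.1 0.1
77 157 -31 0.0 0.1 0.1
80 163 -39 0.0 0.1 0.1
85 174 -45 0.0 0.1 0.1
91 188 -49 0.0 0.1 0.1
92 191 -59 0.0 0.1 0.1
93 193 -68 0.0 0.1 0.1
93 194 -79 0.0 0.1 0.1
```

{"name": "jog_arm", "arguments": {
  "increments": "20 40 -2 0 0 0 0; 36 70 -3 0 0 0 0; 43 82 -3 0 0 0 0; 47 91 -2 0 0 0 0; 51 100 -2 0 0 0 0; 56 109 -3 0 0 0 0; 60 118 -5 0 0 0 0; 64 127 -8 0 0 0 0"
}}

```text
clock: 2.55
ee_pos: [0.474, -0.1343, 0.1408]
tool_rot: [-0.116, 0.82, 0.53, 0.183]
contact_force: [-0.4, -1.0, 0.1]
width: 0.0008
finger_force: 0.5
```

```bash
python3 - <<'E'
from plan import *
state()
a=snap('scene','s1.png')['image'][100:300,140:360];b=snap('top','t1.png')['image'][110:330,290:510]
cv2.imwrite('pics/c3.png',np.hstack([cv2.resize(x,(395,390),interpolation=2) for x in(a,b)]))
E
```

```text
t 2.55 case [-19.5 -54.  140.8] F [-0.4 -1.   0.1] w 0.001
q [ 1.23  0.5  -0.85  2.03 -0.1   0.78  0.09]
```

View pics/c3.png

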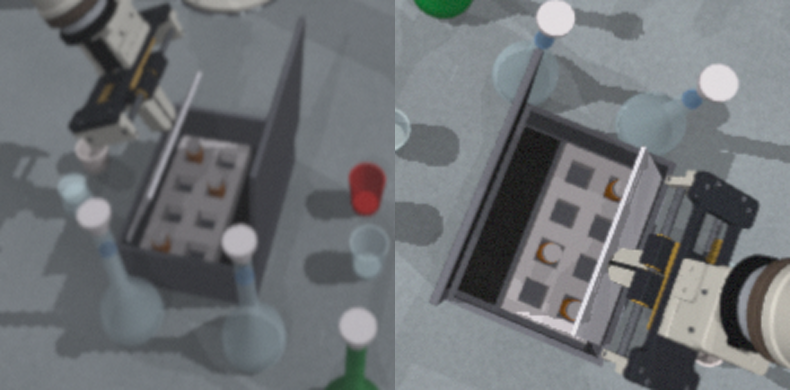

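The left panel shows the flap swung inward with the fingertips behind it (160,110). The right panel shows the flap edge at (640,155)–(578,335), past upright. Nothing else has moved, so I continue along the arc.

{"name": "jog_arm", "arguments": {
  "increments": "3 9 -5 0 0 0 0; 7 16 -10 0 0 0 0; 10 24 -16 0 0 0 0; 13 30 -23 0 0 0 0; 16 36 -31 0 0 0 0; 20 44 -37 0 0 0 0; 23 51 -42 0 0 0 0; 26 57 -49 0 0 0 0"
}}

```text
clock: 3.45
ee_pos: [0.5, -0.0762, 0.0917]
tool_rot: [-0.117, 0.82, 0.53, 0.183]
contact_force: [-0.5, -0.7, 0.4]
width: 0.0001
finger_force: 0.3
```

{"name": "jog_arm", "arguments": {
  "increments": "0 1 -4 0 0 0 0; 0 2 -8 0 0 0 0; 0 2 -12 0 0 0 0; 0 2 -15 0 0 0 0; 0 2 -18 0 0 0 0; 0 2 -20 0 0 0 0; 0 2 -22 0 0 0 0; 0 2 -22 0 0 0 0"
}}

```text
clock: 4.25
ee_pos: [0.4998, -0.0751, 0.0706]
tool_rot: [-0.117, 0.82, 0.53, 0.183]
contact_force: [-3.6, -1.3, 9.1]
width: 0.0004
finger_force: 5.0
```

```bash
python3 - <<'E'
from plan import *
state()
E
```

```text
t 4.25 case [-20.2  10.6  70.6] F [-3.6 -1.3  9.1] w 0.0
q [ 1.04  0.61 -0.78  2.08 -0.04  0.57 -0.03]
```

```bash
python3 - <<'E'
from plan import *
plan([(-20,-20,200,25),(-20,-20,330,10),(-30,80,330,-10),(-30,170,320,-25)])
E
```

```text
-12 -28 129 -0.0 0.1 0.1
-12 -28 259 -13.7 6.3 0.1
19 67 259 -31.9 14.5 0.0
56 149 249 -45.6 20.6 0.0
```

{"name": "jog_arm", "arguments": {
  "increments": "-3 -7 35 0 0 0 0; -6 -14 75 0 0 0 0; -9 -21 115 -2 1 0 0; -12 -28 155 -5 2 0 0; -12 -28 195 -8 4 0 0; -12 -28 230 -11 5 0 0; -12 -28 259 -13.7 6.3 0 0; -12 -28 259 -13.7 6.3 0 0"
}}

```text
clock: 5.05
ee_pos: [0.4906, -0.1016, 0.3337]
tool_rot: [-0.043, 0.836, 0.543, 0.074]
contact_force: [1.5, 0.2, -0.7]
width: 0.0005
finger_force: 0.0
```

```bash
python3 - <<'E'
from plan import *
state()
plan([(-30,80,330,-10),(-30,170,320,-25)])
a=snap('scene','s2.png')['image'][100:300,140:360];b=snap('top','t2.png')['image'][110:330,290:510]
cv2.imwrite('pics/c4.png',np.hstack([cv2.resize(x,(395,390),interpolation=2) for x in(a,b)]))
E
```

```text
t 5.05 case [-17.8 -17.3 333.7] F [ 1.5  0.2 -0.7] w 0.0
q [ 1.09  0.16 -0.9   1.8  -0.04  1.19 -0.21]
29 94 -4 -17.9 8.6 -0.2
66 176 -14 -31.6 14.7 -0.3
```

View pics/c4.png

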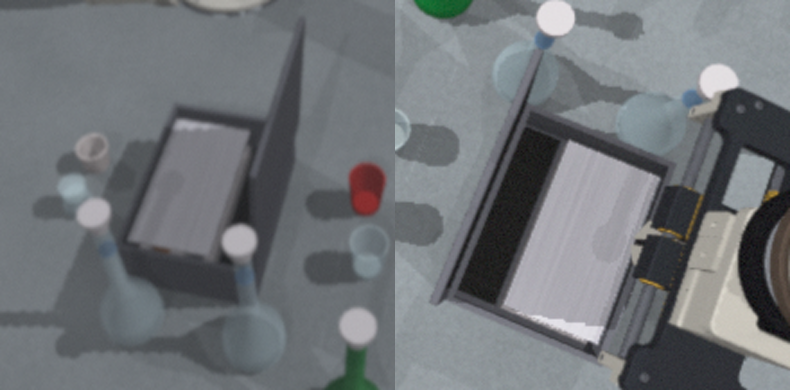

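The flap lies level inside the rim, with its edge at (250,130)–(210,255) in the left panel. Both flasks, the crucible and the weigher stand where they were. Now I go over the lid.

{"name": "jog_arm", "arguments": {
  "increments": "8 24 -1 -4 2 0 0; 16 48 -2 -8.5 4 0 0; 22 71 -3 -13 6 0 0; 29 94 -4 -17.9 8.4 0 0; 38 115 -6 -22 10 0 0; 48 136 -9 -26 12 0 0; 58 156 -11 -29 13.5 0 0; 66 176 -14 -31.6 14.7 0 0"
}}

```text
clock: 5.95
ee_pos: [0.5532, 0.0731, 0.312]
tool_rot: [0.114, 0.82, 0.53, -0.186]
contact_force: [-0.5, -0.9, 0.3]
width: 0.0004
finger_force: 0.0
```

```bash
python3 - <<'E'
from plan import *
state()
p=np.load('p.npy');print(p[4])
h=np.array([90,75.5]);d=160
w=[(-30,170,240,-25)]
for l in np.linspace(1.63,0.0,24):
    C=h+d*np.array([-np.cos(l),np.sin(l)])+8*np.array([np.sin(l),np.cos(l)])
    k=np.clip((np.radians(25)-l)/.15+.5,0,1)
    T=C-np.array([-8.6,4])*(1-2*k)
    w.append((-30,T[0],T[1],-25))
plan(w)
E
```

```text
t 5.95 case [-32.1 167.6 312. ] F [-0.5 -0.9  0.3] w 0.0
q [ 0.19  0.57 -0.84  1.47  0.61  1.7  -1.12]
1.6297295711063138
3 1 -72 -0.1 -0.6 0.2
-19 -48 -81 -0.1 -0.6 0.2
-24 -58 -80 -0.1 -0.6 0.2
-28 -69 -80 -0.1 -0.6 0.2
-33 -79 -81 -0.1 -0.6 0.2
-38 -89 -83 -0.1 -0.6 0.2
-42 -99 -85 -0.1 -0.6 0.2
-47 -109 -88 -0.1 -0.6 0.2
-51 -119 -92 -0.1 -0.6 0.2
-55 -128 -97 -0.1 -0.6 0.2
-59 -138 -102 -0.1 -0.6 0.2
-63 -146 -108 -0.1 -0.6 0.2
-67 -155 -115 -0.1 -0.6 0.2
-71 -163 -122 -0.1 -0.6 0.2
-74 -170 -130 -0.1 -0.6 0.2
-77 -177 -139 -0.1 -0.6 0.2
-80 -183 -148 -0.1 -0.6 0.2
-83 -190 -156 -0.1 -0.6 0.2
-89 -203 -163 -0.1 -0.6 0.2
-94 -214 -169 -0.1 -0.6 0.2
-95 -218 -180 -0.1 -0.6 0.2
-97 -221 -191 -0.1 -0.6 0.2
-98 -223 -202 -0.1 -0.6 0.2
-98 -225 -213 -0.1 -0.6 0.2
-99 -226 -225 -0.1 -0.6 0.2
```

{"name": "jog_arm", "arguments": {
  "increments": "1 0 -35 0 0 0 0; 2 0 -72 0 0 0 0; -8 -22 -78 0 0 0 0; -19 -48 -81 0 0 0 0; -24 -58 -80 0 0 0 0; -28 -69 -80 0 0 0 0; -33 -79 -81 0 0 0 0; -38 -89 -83 0 0 0 0"
}}

```text
clock: 6.75
ee_pos: [0.5158, -0.016, 0.2322]
tool_rot: [0.114, 0.82, 0.53, -0.182]
contact_force: [1.6, 0.5, -0.9]
width: 0.0004
finger_force: 1.0
```

```bash
python3 - <<'E'
from plan import *
state()
a=snap('scene','s3.png')['image'][100:300,140:360];b=snap('top','t3.png')['image'][110:330,290:510]
cv2.imwrite('pics/c5.png',np.hstack([cv2.resize(x,(395,390),interpolation=2) for x in(a,b)]))
E
```

```text
t 6.75 case [-29.8  71.1 232.2] F [ 1.6  0.5 -0.9] w 0.0
q [ 0.36  0.53 -0.83  1.72  0.64  1.47 -1.09]
```

View pics/c5.png

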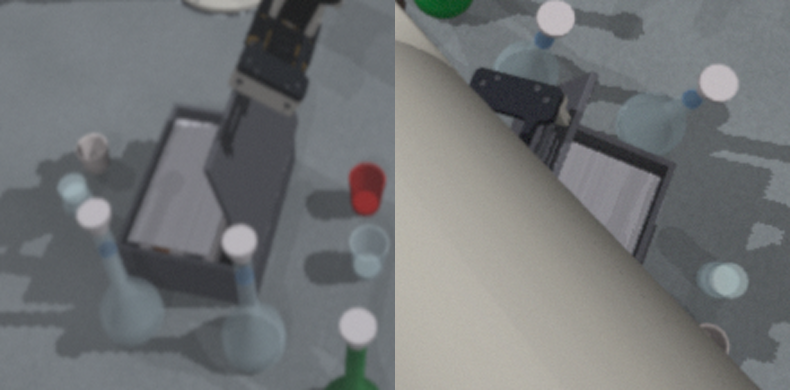

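The lid is past upright, leaning inward with the fingers behind it (left panel, 250,120), and nothing else has been disturbed. I continue gently.

{"name": "jog_arm", "arguments": {
  "increments": "-4 -10 -2 0 0 0 0; -9 -20 -5 0 0 0 0; -13 -30 -9 0 0 0 0; -17 -39 -14 0 0 0 0; -21 -49 -19 0 0 0 0; -25 -57 -25 0 0 0 0; -29 -66 -32 0 0 0 0; -33 -74 -39 0 0 0 0"
}}

```text
clock: 7.65
ee_pos: [0.4822, -0.0911, 0.1923]
tool_rot: [0.114, 0.82, 0.53, -0.183]
contact_force: [0.0, 0.7, 0.6]
width: 0.0007
finger_force: 0.6
```

{"name": "jog_arm", "arguments": {
  "increments": "-3 -7 -8 0 0 0 0; -6 -14 -17 0 0 0 0; -9 -20 -26 0 0 0 0; -12 -27 -34 0 0 0 0; -15 -34 -38 0 0 0 0; -18 -40 -42 0 0 0 0; -23 -51 -47 0 0 0 0; -24 -54 -54 0 0 0 0"
}}

```text
clock: 8.45
ee_pos: [0.4578, -0.1458, 0.1389]
tool_rot: [0.114, 0.821, 0.529, -0.184]
contact_force: [-1.2, -0.1, 0.9]
width: 0.0001
finger_force: 0.4
```

```bash
python3 - <<'E'
from plan import *
state()
plan([(-30,-70,110,-25),(-30,-70,88,-25)])
E
```

```text
t 8.45 case [-29.5 -71.1 138.9] F [-1.2 -0.1  0.9] w 0.0
q [ 0.57  0.52 -0.76  1.96  0.76  1.21 -1.02]
0 1 -29 -0.2 -0.3 0.3
0 1 -51 -0.2 -0.3 0.3
```

{"name": "jog_arm", "arguments": {
  "increments": "0 0 -4 0 0 0 0; 0 1 -8 0 0 0 0; 0 1 -12 0 0 0 0; 0 1 -16 0 0 0 0; 0 1 -20 0 0 0 0; 0 1 -24 0 0 0 0; 0 1 -28 0 0 0 0; 0 1 -32 0 0 0 0"
}}

```text
clock: 9.25
ee_pos: [0.4585, -0.1431, 0.1066]
tool_rot: [0.114, 0.82, 0.53, -0.183]
contact_force: [-0.1, 0.6, 1.3]
width: 0.0005
finger_force: 0.4
```

{"name": "jog_arm", "arguments": {
  "increments": "0 0 -3 0 0 0 0; 0 0 -6 0 0 0 0; 0 0 -9 0 0 0 0; 0 0 -12 0 0 0 0; 0 0 -14 0 0 0 0; 0 0 -16 0 0 0 0; 0 0 -18 0 0 0 0; 0 0 -19 0 0 0 0"
}}

```text
clock: 10.05
ee_pos: [0.4585, -0.1431, 0.0878]
tool_rot: [0.114, 0.82, 0.53, -0.183]
contact_force: [-0.4, -1.0, 2.0]
width: 0.0006
finger_force: 0.8
```

{"name": "jog_arm", "arguments": {
  "increments": "0 0 -0.5 0 0 0 0; 0 0 -1 0 0 0 0; 0 0 -1.5 0 0 0 0; 0 0 -2 0 0 0 0; 0 0 -2.5 0 0 0 0; 0 0 -2.5 0 0 0 0; 0 0 -2.5 0 0 0 0; 0 0 -2.5 0 0 0 0"
}}

```text
clock: 10.85
ee_pos: [0.4586, -0.1433, 0.087]
tool_rot: [0.115, 0.82, 0.53, -0.184]
contact_force: [-2.5, 0.3, 12.2]
width: 0.0003
finger_force: 6.4
```

Contact is firm at 12 N with z stalled at the expected height, so the lid is seated. I retract upward and look.

{"name": "jog_arm", "arguments": {
  "increments": "0 0 10 0 0 0 0; 0 0 35 0 0 0 0; 0 0 70 0 0 0 0; 0 0 110 0 0 0 0; -20 0 150 0 0 0 0; -40 0 180 0 0 0 0; -60 0 200 0 0 0 0; -60 0 200 0 0 0 0"
}}

```text
clock: 11.65
ee_pos: [0.3983, -0.1428, 0.2883]
tool_rot: [0.116, 0.82, 0.529, -0.182]
contact_force: [-0.3, -1.2, 0.5]
width: 0.0002
finger_force: 0.0
```

```bash
python3 - <<'E'
from plan import *
state()
a=snap('scene','s4.png')['image'][100:300,140:360];b=snap('top','t4.png')['image'][110:330,290:510]
cv2.imwrite('pics/c6.png',np.hstack([cv2.resize(x,(395,390),interpolation=2) for x in(a,b)]))
E
```

```text
t 11.65 case [-85.  -92.7 288.3] F [-0.3 -1.2  0.5] w 0.0
q [ 0.74  0.17 -0.87  1.96  0.51  1.35 -0.75]
```

View pics/c6.png

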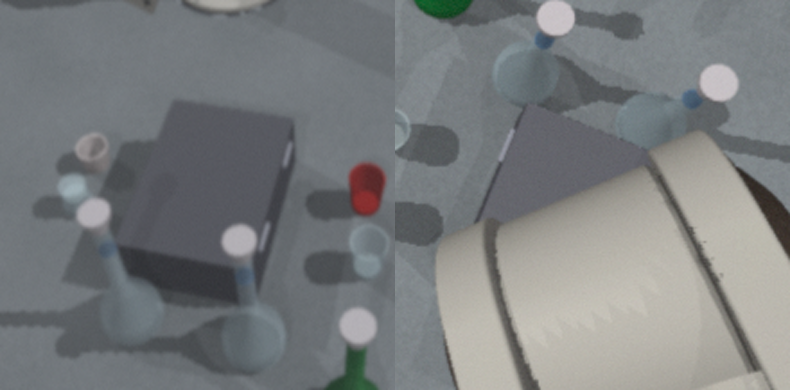

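The lid lies flush on the case (left panel, centre 210,180), and the flasks, crucible, weigher and beaker are where they started. The robot is clear.

```bash
python3 -c "
from station import manip
print(manip.job_done())"
```

```text
the job is handed in; nothing more can be done
None
```

The flap was folded flat first and the lid then pushed gently shut; the glassware stands where it was, and the job was handed in with the clock at about 12 s of the 53 s allowed.

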